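# Latch the blank in the photometer's light path and zero it

### The job

Zero the photometer on its blank, working with the fingertips only: push the thumb plate of the sprung cell carriage in until it has passed the middle stop, though not as far as the last stop, and let go so that it springs back and the stop pin holds it at the middle, with the rear cell in the light path. With the carriage latched, the hinged light cover pressed fully shut, press the large round key right down and come away. Push and press only, lift nothing: the cells stay in their pockets, and the vial, beaker and flask around the instrument stay where they stand.

Things in the scene. Friction and masses are not known exactly. Their poses are not given: they have to be found in the camera images.
- photometer: White bench photometer fixed to the worktop, 74 mm high. Origin on the worktop under the centre line of its cell well; x from its front (robot side) to its back, y left, z up. Housing: x -68 to 68, y -92 to 50 mm. Open well along x, 34 mm wide, at y = 0. Key panel at y -92 to -36, sloping up from 46 mm at the front to 73 mm at the back, with display, two small flat pads (unused) and one large round key.
- light_path (a point): Where the light path crosses the cell well: x 13, y 0, z 40 mm of the photometer; marked by dark lines on the well's rims.
- pin_knob (a point): Top of the stop pin's black knob, 17 mm wide, 70.5 mm above the worktop (78 when a tooth lifts it), above a metal yoke in front of the housing at x -86 to -68, y -15 to 15 mm, 53 mm high.
- carriage (a joint): Travel of the carriage along the photometer's +x, m: 0 out (start), 0.029 middle stop, 0.058 last stop, 0.062 end. A spring returns it: 3.6 N at 0, 7 N at 0.029, 11 N at 0.058, plus 2 N on a tooth's ramp. Released short of 0.024 it springs out to 0; released between 0.034 and 0.052 it returns onto the pin at 0.029 and stays; pushed past 0.0565 it is caught at the last stop and cannot be pushed free.
- thumb_plate (a point): Centre of the front face of the carriage's upright grey thumb plate, the face to push: plate 36 mm wide, 8 mm thick, from 8 to 60 mm above the worktop; this point is 34 mm above it. With the carriage out it lies at x -159, y 0 mm of the photometer; it moves with the carriage.
- stop_pin (a joint): Sprung steel stop pin, 6 mm thick, in the yoke: 0 = down and seated, grows (m) to about 0.007 as a tooth of the carriage's bar lifts it; it drops by itself behind a tooth that has passed. Not to be handled.
- cover (a joint): Grey light cover over the well, 132 mm long (x), 7 mm thick: opening angle, rad, 0 = shut. Starts 0.6 to 1.0 open, stays where left (0.1 N m). Hinge line along x at y 30, z 78.5 mm of the photometer; the cover reaches 65 mm from it to -y, free edge rising on the right. Pressing straight down at x -20, y 0 shuts it from any start with 4 to 8 N; shut, its outer face is 82 mm above the worktop.
- cover_edge (a point): Middle of the cover's free edge, on its outer face, 62 mm from the hinge line; shut, it lies at x 0, y -32, z 82 mm of the photometer.
- zero_key (a joint): Large round grey key, 24 mm wide, standing 7.5 mm above the panel (slope 0.2 rad): how far it is pressed, m; 0 = up, 0.004 = right down. Sprung, 1.5 N to start and 5 N right down; it comes up again when left.
- key_top (a point): Centre of the round key's top face, at x -39.5, y -64, z 59.6 mm of the photometer while up.
- rear_cell: Glass screw-cap cell with a black cap, the blank, 25 mm wide, 60 mm tall, loose in the rear pocket of the carriage. Origin at the centre of its underside, 10 mm above the worktop. With the carriage at the middle stop it stands in the light path.
- front_cell: Screw-cap cell with a blue cap, 25 by 60 mm, the sample, loose in the front pocket of the carriage, 29 mm nearer the robot than the rear cell. Origin at the centre of its underside.
- amber_vial: Loose amber screw-cap vial, 25 by 60 mm, standing near the photometer's front right. Bystander. Origin at the centre of its underside.
- beaker: Loose glass beaker, 60 mm wide, 70 mm tall, left of the thumb plate. Bystander. Origin at the centre of its underside.
- flask: Loose stoppered conical flask, 75 mm wide, 114 mm tall, left of the photometer. Bystander. Origin at the centre of its underside.

How it is judged:
By the outcome, as a careful person would: the job done as asked, in the order asked, and still so for the second after the job is handed in, with the robot touching nothing.
It also fails if it takes over 45 s, if anything falls off the work surface, if the arm or the gripper's body presses on something with over 40 N, if the wrist force passes 120 N, or if a joint passes its speed limit or range.

### The arm

A 6-joint arm with a two-finger parallel gripper is mounted at the origin on a cart in front of the work surface, level with it; the furniture and walls round the work are solid. World frame = base frame: x ahead of the robot, y to its left, z up, the work surface at z = 0. Lengths are in mm, angles in degrees, forces in N, time in s.
With the tool pointing down it reaches from about 300 to 850 mm from the base axis. Payload 4.2 kg.
Tool frame: the origin (TCP) lies between the finger pads; the fingertips stand 11 mm ahead of it and the grasp point (between the pads) lies 8 mm behind it (env.tips_ahead is the distance from the TCP to the fingertips, in mm); z points along the fingers, y is the line along which they close (so a half turn about z gives the same grasp; the last joint's range is limited). The gripper opens to 91 mm and grips with 3 to 60 N. Pads are 32 mm wide; open, the fingers measure 118 mm over their backs; the gripper's body (76 mm by 178 mm) begins 60 mm behind the grasp point.
Start: joints at [-74.599, 18.312, 89.639, -0, 72.044, -1.146], TCP at [163.764, -551.202, 224.976] pointing down, gripper open.
Joint ranges: [-177.97, 177.97], [-48.28, 115.42], [12.27, 149.76], [-77.06, 257.06], [2.81, 150.46], [-146.56, 146.56]. Speed limits (degrees/s): [147.25, 147.25, 180, 180, 180, 180].

### API

Orientations are given as [roll, pitch, yaw] about the fixed x, y, z axes, in that order (R = Rz(yaw) Ry(pitch) Rx(roll)).
In Python, from workcell import env, cams gives the robot as it stands.
- The arm moves only by the tool step_arm, never from a script. Its arguments are lists of equal length, an entry for each row: "linear": the shift along the tool's x, y, z in units of 30 cm (1.0 is 30 cm), a list of three; "turn": the turn about the tool's z in units of 360 degrees (1.0 is 360 degrees). In form: {"linear": [[tx, ty, tz], ...], "turn": [turn, ...]}. A call has 1 to 20 rows; each row is the pose to reach, as a shift and turn from the pose commanded when the call began, along the tool's axes at that moment, turning the shorter way round; what a row does not reach only later rows make up. A row lasts 1/8 s, in which the tool goes at most 62.5 mm and 10.7 degrees, less where a joint would pass 70% of its speed; a pose out of reach is approached as far as the arm can. A call with a number of a shift or a turn outside -1 to 1 is refused whole. A call with a gripper value outside its range is refused whole. "fingers" is the closure, from -1 (fully open) to 1 (shut), so that 0 is half open, set as the call begins (left out, the last holds). The fingers move at their own pace and stop on an object; "force" is the grip in N (left out, the last holds). Time passes only in rows, so rows that repeat a pose let the fingers close. It gives the time, the measured TCP pose, the force, the opening and the grip force at its end, in the units of the state.
- env.state(): the state, without advancing time (a new reading comes with each control period).
- cams.grab_frame(name): name is "side" or "top"; returns a dict with "color" (384x512x3 uint8, blue, green, red), "fx", "fy", "cx", "cy" (pixels), "extrinsics" (4x4, takes a point from camera to world coordinates). Camera axes: x right, y down, z forward; pixel columns grow to the right and rows downward; lengths in mm; the calibration is good to about 2 mm. A picture is of the moment at which its call begins. There is no depth.
- env.job_done(): hands the job in; it is judged then, once.
The state is a dict: "time_s": time; "qpos": joint angles; "qvel": joint speeds; "effort": joint torques, N m; "ee_pos": TCP position; "ee_rot": TCP orientation; "force": force on the tool from outside, world axes, zero at the start; "torque": the same for the moment, N m; "gripper_width": finger opening in mm; "gripper_force": force on a finger pad.
Only numpy, scipy, OpenCV 4.12 (cv2) and the standard library are available. Lean on these libraries where they do the work, as an engineer would, in place of code of your own. Each camera call takes 0.05 s, during which the arm holds its last target. There are 200 camera calls.

## Working session

There is one attempt and no reset: what is moved stays moved. The work goes in short steps, Python scripts to look and compute and a tool call to move; the robot and the scene stay as the last step left them, time stands still between calls to the robot, and variables do not carry over. Pictures are saved under pics/ and viewed, at most 10 in all, crops included, and the job is handed in when it is done.

Besides the shell and the picture viewer there is one more tool, called after ">>>" as a command line: name --pt "numbers of a row" for each row, then --argument value for the rest. step_arm: Moves the arm, as the interface text tells. Its arguments: {"type":"object","properties":{"linear":{"type":"array"},"turn":{"type":"array"},"fingers":{"type":"number"},"force":{"type":"number"}},"required":["linear","turn"]}

```bash
mkdir -p pics
cat > h.py <<'E'
import numpy as np, cv2
from workcell import env, cams
from scipy.spatial.transform import Rotation as R
def grab(n,f=None):
    g=cams.grab_frame(n)
    if f: cv2.imwrite('pics/'+f,g['color'])
    return g
def proj(g,P):
    E=np.array(g['extrinsics']); p=(np.asarray(P,float)-E[:3,3])@E[:3,:3]
    return np.c_[p[:,0]/p[:,2]*g['fx']+g['cx'],p[:,1]/p[:,2]*g['fy']+g['cy']]
def ray(g,uv,z):
    E=np.array(g['extrinsics']); d=E[:3,:3]@[(uv[0]-g['cx'])/g['fx'],(uv[1]-g['cy'])/g['fy'],1]
    return E[:3,3]+d*(z-E[2,3])/d[2]
E
python3 - <<'E'
from h import *
a=grab('top');b=grab('side')
for n,g in(('top',a),('side',b)):
    cv2.imwrite(f'pics/{n}0.png',cv2.resize(g['color'],(800,600),interpolation=cv2.INTER_CUBIC)); print(n,g['fx'],g['cx'],g['cy'],np.round(g['extrinsics'],3).tolist())
s=env.state();print(s['ee_pos'],s['ee_rot'],s['time_s'],s['gripper_width'])
E
```

```text
top 386.1118570860801 254.22938449935978 185.91799295583388 [[0.017, -0.986, 0.165, 396.07], [-1.0, -0.02, -0.012, 77.713], [0.015, -0.164, -0.986, 992.031], [0.0, 0.0, 0.0, 1.0]]
side 421.4417490696711 254.18046895344756 197.59675854193782 [[0.953, -0.187, 0.237, 345.786], [-0.302, -0.614, 0.729, -591.525], [0.01, -0.767, -0.642, 642.921], [0.0, 0.0, 0.0, 1.0]]
[ 163.62229195 -550.76420429  224.19660103] [-1.79905886e+02 -5.23911806e-04  1.65450119e+01] 0.1 91.6365942248779
```

View pics/top0.png

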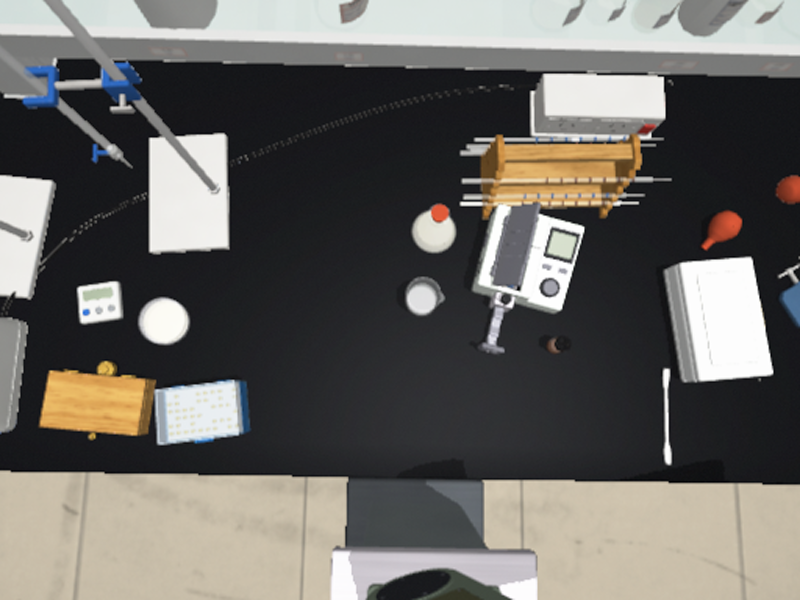

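View pics/side0.png

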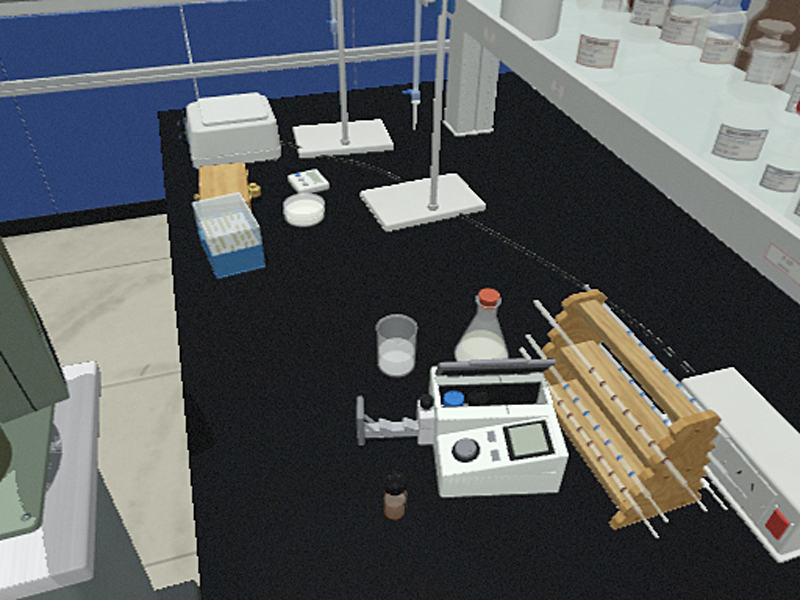

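The photometer is near top (530,258), with the key at (550,287), the knob at (505,299) and the thumb plate at (491,346). In the side view the key is at (466,449) and the thumb plate at (361,420). I'll enlarge both.

Run:
```python
from h import *
a=cv2.imread('pics/top0.png')
import os
t=grab('top')['color'][120:235,250:400]; s=grab('side')['color'][180:340,215:375]
cv2.imwrite('pics/c1.png',np.hstack([cv2.resize(t,None,fx=2.6667*2*.75,fy=4,interpolation=cv2.INTER_CUBIC)[:,:600]]))
cv2.imwrite('pics/ct.png',cv2.resize(t,None,fx=5,fy=5,interpolation=cv2.INTER_CUBIC))
cv2.imwrite('pics/cs.png',cv2.resize(s[:120],None,fx=5,fy=5,interpolation=cv2.INTER_CUBIC))
```

```text
(no output)
```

View pics/ct.png

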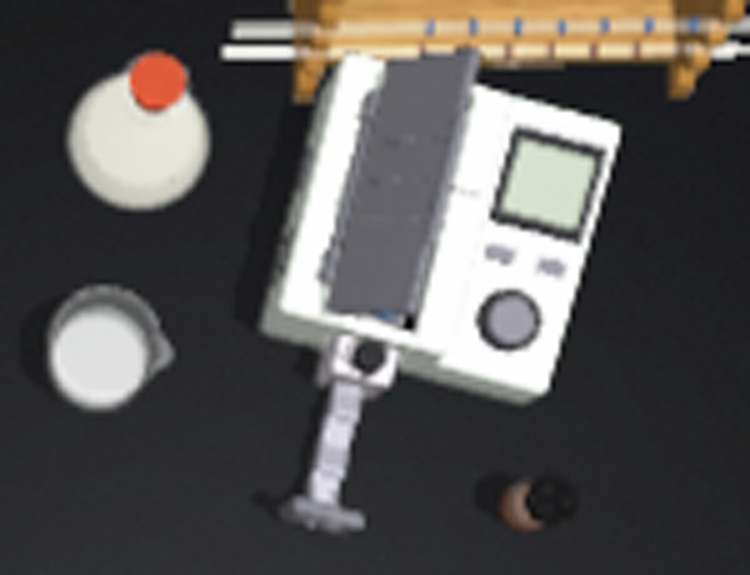

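View pics/cs.png

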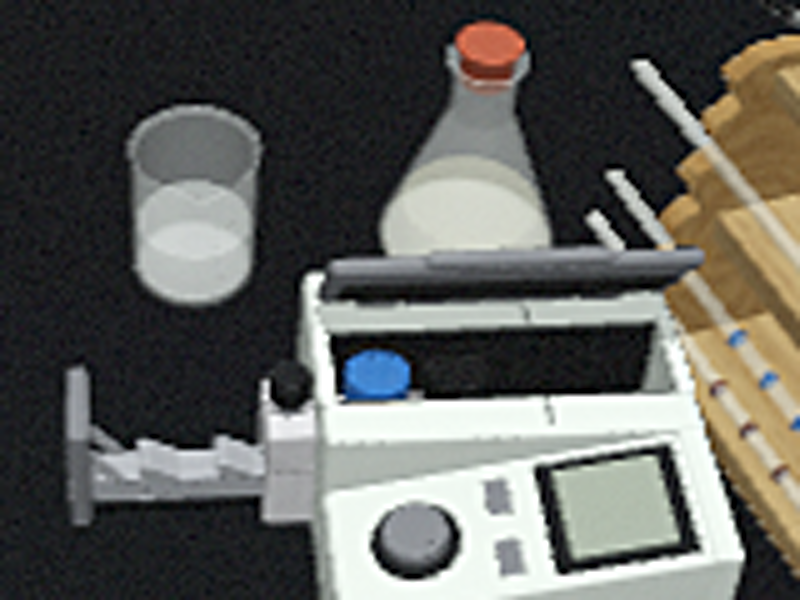

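Top-crop readings: key (509,319), knob (369,354), plate top from (283,512) to (362,522), panel corner (547,390), housing corners (620,128), (345,53) and (283,310). Side-crop readings: key (417,530), knob (290,372). Next I'll fit the pose.

```bash
cat >> h.py <<'E'
def W(p,P):
    P=np.atleast_2d(P).astype(float); c,s=np.cos(p[2]),np.sin(p[2])
    return np.c_[p[0]+c*P[:,0]-s*P[:,1],p[1]+s*P[:,0]+c*P[:,1],P[:,2]]
E
python3 - <<'E'
from h import *
from scipy.optimize import least_squares
t=grab('top');s=grab('side')
T={(-39.5,-64,59.6):(509,319),(-77,0,70.5):(369,354),(-155,0,60):(323,513),(-68,-92,46):(547,390),(68,-92,73):(620,128),(68,50,74):(345,53),(-68,50,74):(283,310)}
S={(-39.5,-64,59.6):(417,530),(-77,0,70.5):(290,370),(-68,50,74):(312,275)}
f=lambda D,o:np.array(list(D.values()))/5+o
def res(p): return np.r_[(proj(t,W(p,list(T)))-f(T,(250,120))),(proj(s,W(p,list(S)))-f(S,(215,180)))].ravel()
r=least_squares(res,[550,-60,-.2],loss='soft_l1');p=r.x;print(p,np.degrees(p[2]));print(res(p).reshape(-1,2).round(2).tolist())
np.save('p.npy',p)
print('plate',W(p,[-159,0,34]),'key',W(p,[-39.5,-64,59.6]),'press',W(p,[-20,0,82]))
print('beaker',ray(t,(250+103/5,120+355/5),10),ray(s,(215+192/5,180+280/5),0),'vial',ray(t,(250+550/5,120+497/5),60))
# cover angle: free edge middle
print('flask',ray(t,(250+159/5,120+80/5),114))
for th in(.6,.7,.8,.9,1.):
    P=[[x,30-62*np.cos(th)+3.5*np.sin(th),78.5+62*np.sin(th)+3.5*np.cos(th)] for x in(-66,66)]
    print(th,((proj(t,W(p,P))-(250,120))*5).round().tolist(),((proj(s,W(p,P))-(215,180))*5).round().tolist())
E
```

```text
[ 6.16100754e+02 -1.23147136e+02 -2.51935046e-01] -14.434814843451077
[[0.82, -0.0], [0.87, -0.06], [1.59, -0.45], [0.15, 0.62], [0.87, -1.05], [0.22, -1.16], [-0.8, -0.5], [-0.98, -1.03], [-0.21, -0.08], [-2.16, -1.94]]
plate [[462.12008629 -83.51187276  34.        ]] key [[ 561.89387812 -175.28027944   59.6       ]] press [[ 596.73211622 -118.16156826   82.        ]]
beaker [547.64635316  23.70952094  10.        ] [543.12928477  16.96196415   0.        ] vial [ 474.60661202 -190.94898426   60.        ]
flask [663.36471664   4.36591763 114.        ]
0.6 [[439.0, 327.0], [503.0, 62.0]] [[331.0, 319.0], [709.0, 307.0]]
0.7 [[432.0, 323.0], [497.0, 56.0]] [[330.0, 301.0], [708.0, 289.0]]
0.8 [[425.0, 319.0], [491.0, 51.0]] [[330.0, 283.0], [707.0, 271.0]]
0.9 [[417.0, 314.0], [482.0, 46.0]] [[329.0, 265.0], [706.0, 253.0]]
1.0 [[407.0, 310.0], [473.0, 41.0]] [[328.0, 248.0], [704.0, 236.0]]
```

>>> step_arm --pt "0.64 -0.64 0" --pt "0.64 -0.64 0" --pt "0.64 -0.64 0" --pt "0.64 -0.64 0" --pt "0.64 -0.64 0" --pt "0.64 -0.64 0" --turn '[0.086, 0.086, 0.086, 0.086, 0.086, 0.086]' --fingers 1 --force 20

```text
time_s: 1.05
ee_pos: [293.6, -311.2, 225.2]
ee_rot: [180.0, -0.0, -14.2]
force: [-0.7, -0.0, 0.3]
gripper_width: 34.3
gripper_force: 0.0
```

```bash
cat >> h.py <<'E'
def where():
    s=env.state(); p=np.load('p.npy'); P=s['ee_pos']; c,k=np.cos(p[2]),np.sin(p[2]); d=P[:2]-p[:2]
    F=s['force']; print('t',round(s['time_s'],2),'local',np.round([c*d[0]+k*d[1],-k*d[0]+c*d[1],P[2]],1),'yaw',np.round(s['ee_rot'],1),'F',np.round(F,1),'w',round(s['gripper_width'],1))
    return s
def to(x,y,z):
    s=where(); p=np.load('p.npy'); d=W(p,[x,y,z])[0]-s['ee_pos']
    print('shift',(R.from_euler('xyz',s['ee_rot'],degrees=True).inv().apply(d)/300).round(4))
E
python3 -c "from h import *; to(-205,0,33)"
```

```text
t 1.05 local [-265.4 -262.5  225.2] yaw [180.   -0.  -14.2] F [-0.7 -0.   0.3] w 34.3
shift [ 0.2042 -0.8747  0.6405]
```

>>> step_arm --pt "0.205 -0.875 0" --pt "0.205 -0.875 0" --pt "0.205 -0.875 0" --pt "0.205 -0.875 0.0" --pt "0.205 -0.875 0.64" --pt "0.205 -0.875 0.64" --pt "0.205 -0.875 0.64" --pt "0.205 -0.875 0.64" --pt "0.205 -0.875 0.64" --pt "0.205 -0.875 0.64" --turn '[0, 0, 0, 0, 0, 0, 0, 0, 0, 0]'

```text
time_s: 2.3
ee_pos: [420.1, -74.5, 35.1]
ee_rot: [-180.0, -0.3, -14.5]
force: [-0.3, 0.7, 0.3]
gripper_width: 0.3
gripper_force: 0.0
```

Run:
```python
from h import *
where()
t=grab('top')['color'][140:260,230:360]; s=grab('side')['color'][180:300,190:320]
cv2.imwrite('pics/d.png',cv2.resize(np.hstack([t,s]),(780,360),interpolation=cv2.INTER_CUBIC))
```

```text
t 2.3 local [-202.    -1.7   35.1] yaw [-180.    -0.3  -14.5] F [-0.3  0.7  0.3] w 0.3
```

View pics/d.png

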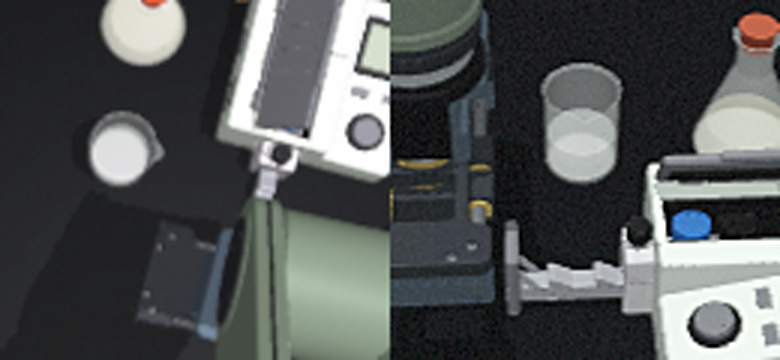

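The fingers stand in front of the plate, in line with it, and nothing is touching. I'll feel for contact.

>>> step_arm --pt "0.02 0 0" --pt "0.04 0 0" --pt "0.05 -0.005 0" --pt "0.06 -0.005 0" --pt "0.07 -0.005 0" --pt "0.07 -0.005 0" --turn '[0, 0, 0, 0, 0, 0]'

```text
time_s: 3.15
ee_pos: [438.9, -77.4, 32.9]
ee_rot: [180.0, 0.0, -14.4]
force: [-0.5, 0.3, -0.1]
gripper_width: 0.2
gripper_force: 0.0
```

>>> step_arm --pt "0.01 0 0" --pt "0.01 0 0" --turn '[0, 0]'

```text
time_s: 3.4
ee_pos: [441.9, -78.2, 33.0]
ee_rot: [180.0, -0.0, -14.4]
force: [-0.5, -0.1, 0.1]
gripper_width: 0.3
gripper_force: 0.0
```

```bash
python3 -c "from h import *; where()"
```

```text
t 3.4 local [-179.9    0.2   33. ] yaw [180.   -0.  -14.4] F [-0.5 -0.1  0.1] w 0.3
```

>>> step_arm --pt "0.01 0 0" --pt "0.01 0 0" --turn '[0, 0]'

```text
time_s: 3.65
ee_pos: [444.3, -78.8, 32.8]
ee_rot: [180.0, 0.0, -14.4]
force: [-0.9, 0.5, 1.0]
gripper_width: 0.3
gripper_force: 0.4
```

>>> step_arm --pt "0.01 0 0" --pt "0.01 0 0" --turn '[0, 0]'

```text
time_s: 3.9
ee_pos: [446.6, -79.4, 32.8]
ee_rot: [180.0, 0.1, -14.4]
force: [-4.3, 0.3, 2.5]
gripper_width: 0.5
gripper_force: 1.9
```

>>> step_arm --pt "0.01 0 0" --pt "0.01 0 0" --turn '[0, 0]'

```text
time_s: 4.15
ee_pos: [450.0, -80.3, 32.7]
ee_rot: [180.0, 0.1, -14.4]
force: [-3.7, 0.6, 1.2]
gripper_width: 0.3
gripper_force: 2.1
```

>>> step_arm --pt "0.01 0 0" --pt "0.01 0 0" --turn '[0, 0]'

```text
time_s: 4.4
ee_pos: [452.9, -81.0, 32.7]
ee_rot: [180.0, 0.1, -14.4]
force: [-4.0, 0.3, 1.0]
gripper_width: 0.5
gripper_force: 2.3
```

Contact came at about x = 445.5, so the carriage is now about 7.5 mm in. I'll push to about 43 mm.

>>> step_arm --pt "0.015 0 0" --pt "0.03 0 0" --pt "0.045 0 0" --pt "0.06 0 0" --pt "0.075 0 0" --pt "0.09 0 0" --pt "0.105 0 0" --pt "0.115 0 0" --pt "0.115 0 0" --turn '[0, 0, 0, 0, 0, 0, 0, 0, 0]'

```text
time_s: 5.52
ee_pos: [484.5, -89.1, 32.7]
ee_rot: [180.0, 0.3, -14.4]
force: [-8.6, 1.2, 6.8]
gripper_width: 0.4
gripper_force: 4.8
```

Run:
```python
from h import *
where()
s=grab('side')['color'][200:290,210:330]
cv2.imwrite('pics/e.png',cv2.resize(s,(720,540),interpolation=cv2.INTER_CUBIC))
```

```text
t 5.53 local [-135.9    0.2   32.7] yaw [180.    0.3 -14.4] F [-8.6  1.2  6.8] w 0.4
```

View pics/e.png

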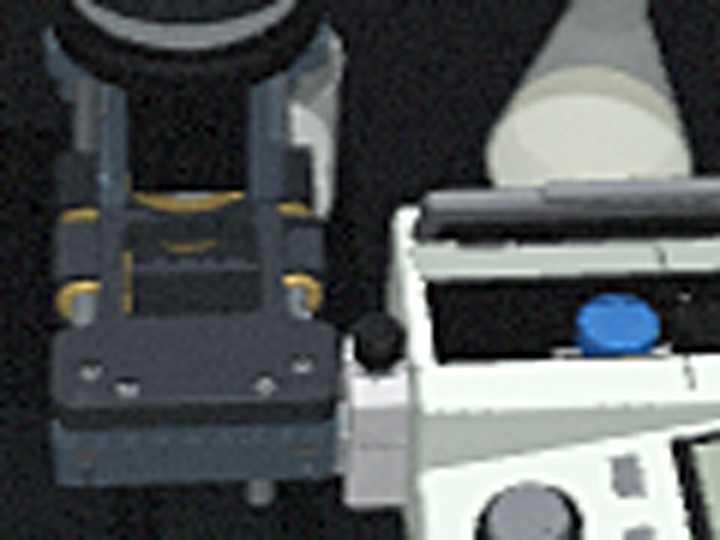

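The blue cap has moved well back and travel is about 40 mm, inside the 34–52 window. I'll let go and then rise.

>>> step_arm --pt "-0.01 0 0" --pt "-0.02 0 0" --pt "-0.035 0 0" --pt "-0.06 0 0" --pt "-0.1 0 0" --pt "-0.15 0 0" --pt "-0.15 0 0" --pt "-0.15 0 -0.3" --pt "-0.15 0 -0.55" --pt "-0.15 0 -0.55" --pt "-0.15 0 -0.55" --pt "-0.15 0 -0.55" --turn '[0, 0, 0, 0, 0, 0, 0, 0, 0, 0, 0, 0]'

```text
time_s: 7.08
ee_pos: [442.8, -78.4, 197.4]
ee_rot: [180.0, 0.0, -14.4]
force: [0.2, 0.5, -0.5]
gripper_width: 0.6
gripper_force: 0.0
```

Run:
```python
from h import *
to(-20,0,190)
g=grab('side');p=np.load('p.npy');s=g['color'][200:290,210:330]
cv2.imwrite('pics/f.png',cv2.resize(s,(720,540),interpolation=cv2.INTER_CUBIC))
for q in([-151,18,60],[-130,18,60],[-122,18,60],[-93,18,60]): print(q,(proj(g,W(p,[q]))-(210,200))*6)
```

```text
t 7.08 local [-179.     0.2  197.4] yaw [180.    0.  -14.4] F [ 0.2  0.5 -0.5] w 0.6
shift [0.5301 0.0007 0.0242]
[-151, 18, 60] [[133.25929133 311.59146926]]
[-130, 18, 60] [[200.76570835 309.29563067]]
[-122, 18, 60] [[226.43695537 308.42257235]]
[-93, 18, 60] [[319.28560849 305.26486483]]
```

View pics/f.png

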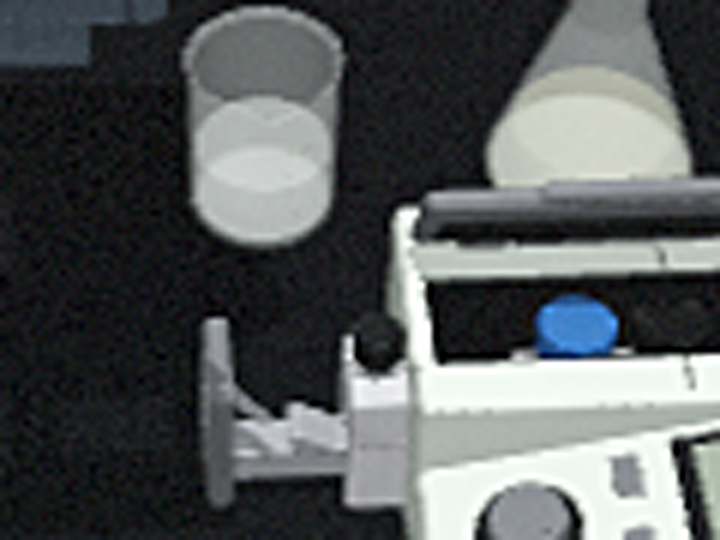

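The plate's front edge is at column 203 and 200 is predicted for the middle stop, so it is latched with the pin down. Next is the cover.

>>> step_arm --pt "0.2 0 0" --pt "0.4 0 0" --pt "0.53 0 0" --pt "0.53 0 0.05" --pt "0.53 0 0.1" --pt "0.53 0 0.13" --pt "0.53 0 0.16" --pt "0.53 0 0.19" --pt "0.53 0 0.22" --pt "0.53 0 0.25" --pt "0.53 0 0.28" --pt "0.53 0 0.31" --pt "0.53 0 0.33" --pt "0.53 0 0.33" --turn '[0, 0, 0, 0, 0, 0, 0, 0, 0, 0, 0, 0, 0, 0]'

```text
time_s: 8.88
ee_pos: [596.6, -117.6, 97.8]
ee_rot: [-180.0, 0.1, -14.4]
force: [-0.2, 0.0, -0.4]
gripper_width: 0.3
gripper_force: 0.0
```

```bash
python3 -c "from h import *; where()"
```

```text
t 8.88 local [-20.3   0.5  97.8] yaw [-1.80e+02  1.00e-01 -1.44e+01] F [-0.2  0.  -0.4] w 0.3
```

>>> step_arm --pt "0 0 0.01" --pt "0 0 0.015" --pt "0 0 0.015" --turn '[0, 0, 0]'

```text
time_s: 9.25
ee_pos: [597.0, -117.9, 94.2]
ee_rot: [-180.0, 0.0, -14.4]
force: [0.1, -0.2, 0.0]
gripper_width: 0.8
gripper_force: 0.0
```

>>> step_arm --pt "0 0 0.007" --pt "0 0 0.007" --turn '[0, 0]'

```text
time_s: 9.5
ee_pos: [597.2, -117.9, 93.2]
ee_rot: [-180.0, -0.0, -14.4]
force: [-1.8, -0.0, 6.7]
gripper_width: 0.6
gripper_force: 3.1
```

>>> step_arm --pt "0 0 0.004" --pt "0 0 0.004" --turn '[0, 0]'

```text
time_s: 9.75
ee_pos: [597.2, -117.9, 93.2]
ee_rot: [-180.0, -0.1, -14.4]
force: [-4.4, 0.6, 11.4]
gripper_width: 0.5
gripper_force: 6.0
```

>>> step_arm --pt "0 0 -0.03" --pt "0 0 -0.15" --pt "0 0 -0.2" --pt "0 0 -0.2" --pt "0 0 -0.2" --turn '[0, 0, 0, 0, 0]'

```text
time_s: 10.38
ee_pos: [596.4, -117.8, 149.9]
ee_rot: [180.0, 0.1, -14.4]
force: [-0.1, 0.0, -0.2]
gripper_width: 0.3
gripper_force: 0.0
```

Run:
```python
from h import *
to(-43,-64,73)
g=grab('side');p=np.load('p.npy');s=g['color'][180:300,210:370]
cv2.imwrite('pics/g.png',cv2.resize(s,(800,600),interpolation=cv2.INTER_CUBIC))
print((proj(g,W(p,[[-66,-35,82],[66,-35,82],[-39.5,-64,59.6],[-130,18,60]]))-(210,180))*5)
```

```text
t 10.38 local [-20.4   0.2 149.9] yaw [ 1.80e+02  1.00e-01 -1.44e+01] F [-0.1  0.  -0.2] w 0.3
shift [-0.0748  0.2141  0.2564]
[[355.45970583 420.61547594]
 [728.54399545 407.33525156]
 [437.09333749 524.84242312]
 [167.30475696 357.74635889]]
```

View pics/g.png

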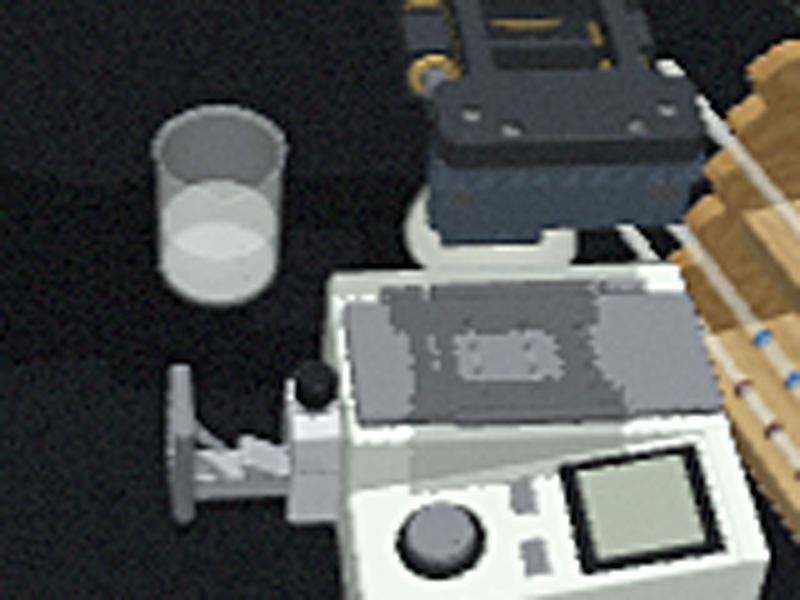

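The cover is shut (edge at (360,422), predicted (355,421)) and the carriage is still latched. Next is the key.

>>> step_arm --pt "-0.07 0.1 0" --pt "-0.07 0.215 0" --pt "-0.07 0.215 0" --pt "-0.07 0.215 0.1" --pt "-0.07 0.215 0.18" --pt "-0.07 0.215 0.22" --pt "-0.07 0.215 0.24" --pt "-0.07 0.215 0.24" --turn '[0, 0, 0, 0, 0, 0, 0, 0]'

```text
time_s: 11.42
ee_pos: [561.0, -175.0, 79.2]
ee_rot: [-180.0, -0.0, -14.4]
force: [0.5, -0.5, -0.3]
gripper_width: 0.4
gripper_force: 0.0
```

>>> step_arm --pt "0 0 0.007" --pt "0 0 0.014" --pt "0 0 0.014" --turn '[0, 0, 0]'

```text
time_s: 11.8
ee_pos: [560.7, -175.3, 75.1]
ee_rot: [180.0, -0.0, -14.4]
force: [0.1, 0.3, 0.5]
gripper_width: 0.4
gripper_force: 0.0
```

>>> step_arm --pt "0 0 0.005" --pt "0 0 0.005" --turn '[0, 0]'

```text
time_s: 12.05
ee_pos: [560.6, -175.3, 73.4]
ee_rot: [180.0, 0.0, -14.4]
force: [0.7, -0.5, 0.4]
gripper_width: 0.4
gripper_force: 0.0
```

>>> step_arm --pt "0 0 0.005" --pt "0 0 0.005" --turn '[0, 0]'

```text
time_s: 12.3
ee_pos: [560.9, -175.3, 72.1]
ee_rot: [180.0, -0.0, -14.4]
force: [-0.2, 0.1, 1.0]
gripper_width: 0.4
gripper_force: 0.8
```

Contact is starting at about 72.5. I'll carry on to right down.

>>> step_arm --pt "0 0 0.007" --pt "0 0 0.007" --turn '[0, 0]'

```text
time_s: 12.55
ee_pos: [561.2, -175.4, 70.2]
ee_rot: [180.0, -0.1, -14.4]
force: [0.7, 0.8, 2.8]
gripper_width: 0.5
gripper_force: 1.7
```

>>> step_arm --pt "0 0 0.006" --pt "0 0 0.006" --turn '[0, 0]'

```text
time_s: 12.8
ee_pos: [561.5, -175.5, 68.6]
ee_rot: [180.0, -0.1, -14.4]
force: [1.3, -0.8, 3.7]
gripper_width: 0.3
gripper_force: 2.4
```

>>> step_arm --pt "0 0 0.005" --pt "0 0 0.005" --turn '[0, 0]'

```text
time_s: 13.05
ee_pos: [561.6, -175.5, 68.2]
ee_rot: [180.0, -0.2, -14.4]
force: [0.3, 0.7, 11.0]
gripper_width: 0.4
gripper_force: 5.6
```

That is a hard stop: 11 N after about 4 mm. I'll hold it a little firmer, then come away.

>>> step_arm --pt "0 0 0.003" --pt "0 0 0.003" --pt "0 0 0.003" --turn '[0, 0, 0]'

```text
time_s: 13.42
ee_pos: [561.7, -175.5, 68.0]
ee_rot: [180.0, -0.2, -14.4]
force: [-1.7, 1.2, 15.6]
gripper_width: 0.1
gripper_force: 7.6
```

>>> step_arm --pt "0 0 -0.03" --pt "0 0 -0.15" --pt "0 0 -0.35" --pt "0 0 -0.5" --pt "-0.4 0.2 -0.5" --pt "-0.4 0.2 -0.5" --pt "-0.4 0.2 -0.5" --pt "-0.4 0.2 -0.5" --turn '[0, 0, 0, 0, 0, 0, 0, 0]'

```text
time_s: 14.42
ee_pos: [429.3, -203.5, 215.6]
ee_rot: [-180.0, 0.0, -14.5]
force: [0.5, 1.2, 0.4]
gripper_width: 0.6
gripper_force: 0.0
```

Run:
```python
from h import *
where()
s=grab('side')['color'][180:330,210:370]
cv2.imwrite('pics/z.png',cv2.resize(s,(640,600),interpolation=cv2.INTER_CUBIC))
```

```text
t 14.43 local [-160.9 -124.4  215.6] yaw [-180.     0.   -14.5] F [0.5 1.2 0.4] w 0.6
```

View pics/z.png

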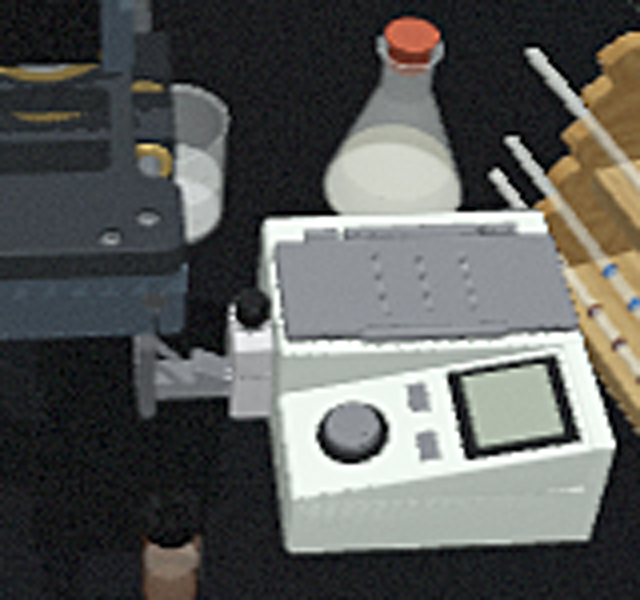

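The cover is shut, the carriage is latched with its plate at column 145, the key is up again at (352,432), and the vial, beaker and flask are standing.

```bash
python3 -c "from h import *; print(env.job_done())"
```

```text
the job is handed in; nothing more can be done
None
```

The carriage is latched at the middle stop, the cover was pressed shut, and the round key was pressed to its hard stop and released; nothing around the instrument was disturbed, and the job was handed in at about 14.4 s.

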